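Check the lathe's two hand levers stop short of their bars

ROBOT

A 6-joint arm with a two-finger parallel gripper is mounted at the origin on the work surface. World frame = base frame: x ahead of the robot, y to its left, z up, the work surface at z = 0. Lengths are in m, angles in rad, forces in N, time in s.
With the tool pointing down it reaches from about 0.3 to 0.75 m from the base axis. Payload 8.5 kg.
Tool frame: the origin (TCP) lies on the centre line of the jaws, within the pads' length; the fingertips stand ahead of it and the grasp point (between the pads) lies 11 mm behind it (tip_extent is the z of the fingertips in the tool frame, in m); z points along the fingers, y is the direction in which the jaws open and shut (so a half turn about z gives the same grasp; the last joint's range is limited). The gripper opens to 88 mm and grips with 3 to 60 N. Pads are 18 mm wide; open, the fingers measure 123 mm over their backs; the gripper's body (75 mm by 187 mm) begins 45 mm behind the grasp point.
Start: joints at [-1.348, 0.381, 1.297, -0, 1.464, -0.215], TCP at [0.233, -0.498, 0.247] pointing down, gripper open.
Joint ranges: [-3.11, 3.11], [-0.89, 2.33], [0.22, 2.48], [-1.42, 4.56], [0.17, 2.85], [-2.88, 2.88]. Speed limits (rad/s): [2.39, 2.39, 3.14, 3.14, 3.14, 3.14].

INTERFACE

Orientations are given as a 3x3 rotation matrix whose columns are the frame's x, y, z axes.
In Python, from bench import get_state, grab_frame, close_job, tip_extent gives the robot as it stands.
- The arm moves only by the tool servo_tool, never from a script. Its argument "targets" is a list of rows, each a list of 3 entries, a list of its own where there are three numbers: the turn, a rotation vector about the tool's x, y, z in degrees, then the shift along the tool's x, y, z in m, then the closure in counts, from 0 (fully open) to 255 (shut). In form: [[[wx, wy, wz], [dx, dy, dz], jaw], ...]. A call has 1 to 5 rows; each row shifts and turns the commanded pose from where the row before left it, along the tool's axes as they then stand; what a row does not reach is not made up. A row lasts 1/8 s, in which the tool goes at most 62.5 mm and 10.7 degrees, less where a joint would pass 70% of its speed; a pose out of reach is approached as far as the arm can. A call is refused whole if a number of a shift passes 0.0625 or a number of a turn 10.7, either way. A call with a gripper value outside its range is refused whole. The fingers move at their own pace and stop on an object; the grip force is fixed at half the most. Time passes only in rows, so rows that do not move let the fingers close. It gives the time, the measured TCP pose, the force and the opening at its end, in the units of the state.
- get_state(): the state, without advancing time (a new reading comes with each control period).
- grab_frame(name): name is "side" or "top"; returns a dict with "img" (480x640x3 uint8, red, green, blue), "fx", "fy", "cx", "cy" (pixels), "position" and "orientation" of the camera in the world. Camera axes: x right, y up, looking along -z (the intrinsics and any distortion apply to the point x, -y, -z); pixel columns grow to the right and rows downward; lengths in m; the calibration is good to about 2 mm. A picture is of the moment at which its call begins. There is no depth.
- close_job(): hands the job in, once; it reports no verdict.
The state is a dict: "clock": time; "joint_positions": joint angles; "dq": joint speeds; "joint_efforts": joint torques, N m; "position": TCP position; "ee_rot": TCP orientation; "wrist_force": force on the tool from outside, world axes, zero at the start; "moment": the same for the moment, N m; "opening": finger opening in m.
Only numpy, scipy, OpenCV 4.12 (cv2) and the standard library are available. Lean on these libraries where they do the work, as an engineer would, in place of code of your own. Each camera call takes 0.05 s, during which the arm holds its last target.

TASK

Check the bench lathe's hand levers on the watchmaker's bench: with the outside of the fingers, press the ball-ended brake lever in towards its bar until it comes up against its stop, hold it there for a second, and let it spring all the way back out; then do the same with the flat-paddled clutch lever. Press from outside only, firmly but without forcing it; do not grip a lever or touch the bars, press one lever at a time, and leave everything else on the bench where it is.

Things in the scene. Friction and masses are not known exactly. Their poses are not given: they have to be found in the camera images.
- brake_stand: Fixed brake stand: grey base plate 100 x 180 x 12 mm with a 62 x 34 mm pivot block (top 86 mm up) at its +y end. Origin: centre of the underside, on the table; z up, y along the grip bar; the lever is on its -x side, which roughly faces the robot (yaw within 0.5 rad).
- brake_bar (a point): Fixed black rubber grip bar of the brake stand, 18 mm thick, level, axis 75 mm above the table. This point: middle of the rubber, on the axis, 14 mm to +x and 37 mm to -y of the stand's centre; the rubber runs 55 mm either way along y, then a 14 mm steel rod to the block. Not to be touched.
- brake_lever: Brake hand lever: round steel rod, 12 mm thick, with a 24 mm ball at its free end. 144 mm long from its upright pivot, where its origin lies, 75 mm above the table. -y runs along the lever to its free end, +x inwards to the bar, z up.
- brake_press (a point): The spot to press on the brake lever, on its centreline, 75 mm above the table, 100 mm from the pivot. Axes turn with it: +y to the pivot, +x inwards to the bar (press this way), z up. Outer face 6 mm to -x of this point; beyond it only things under 30 mm tall.
- brake_swing (a joint): Swing of the brake lever, rad: 0 at rest, 0.30 at its rigid stop, about 20 mm short of the bar; 30 mm of level arc at the pressing spot, anticlockwise from above. A spring pushes out: there 1.7 N at rest, 5.6 N just before the stop. Let go, it returns to 0 within half a second.
- clutch_stand: Fixed clutch stand: grey base plate 100 x 180 x 12 mm with a 62 x 34 mm pivot block (top 86 mm up) at its +y end. Origin: centre of the underside, on the table; z up, y along the grip bar; the lever is on its -x side, which roughly faces the robot (yaw within 0.5 rad).
- clutch_bar (a point): Fixed black rubber grip bar of the clutch stand, 18 mm thick, level, axis 75 mm above the table. This point: middle of the rubber, on the axis, 14 mm to +x and 37 mm to -y of the stand's centre; the rubber runs 55 mm either way along y, then a 14 mm steel rod to the block. Not to be touched.
- clutch_lever: Clutch hand lever: flat steel, 10 mm thick, its outer 78 mm a paddle 30 mm tall, no ball. 136 mm long from its upright pivot, where its origin lies, 75 mm above the table. -y runs along the lever to its free end, +x inwards to the bar, z up.
- clutch_press (a point): The spot to press on the clutch lever, on its centreline, 75 mm above the table, 100 mm from the pivot. Axes turn with it: +y to the pivot, +x inwards to the bar (press this way), z up. Outer face 5 mm to -x of this point; beyond it only things under 30 mm tall.
- clutch_swing (a joint): Swing of the clutch lever, rad: 0 at rest, 0.30 at its rigid stop, about 20 mm short of the bar; 30 mm of level arc at the pressing spot, anticlockwise from above. A spring pushes out: there 1.7 N at rest, 5.6 N just before the stop. Let go, it returns to 0 within half a second.
- block: Loose steel drilled block 60 x 42 x 22 mm between the stands; origin under its centre. Leave alone.
- dome: Loose milky-clear dust dome, 110 mm across, 88 mm tall with knob; origin under its centre. Leave alone.
- blower: Loose blue dust blower bulb, 60 mm across, 85 mm tall, nozzle up; origin under its centre. Leave alone.
- dish: Loose round lidded dish, 64 mm across, 30 mm tall; origin under its centre. Leave alone.
- screwdriver: Loose small screwdriver 130 mm long lying on the robot's side of the stands, under 30 mm tall; handle to its -x. Leave alone.
- brush: Loose small brush 150 mm long lying on the robot's side of the stands, under 30 mm tall; handle to its -x. Leave alone.
- tweezers: Loose steel tweezers 120 mm long, 8 mm tall, lying at the right of the stands; origin under the middle. Leave alone.

How it is judged:
By the outcome, as a careful person would: the job done as asked, in the order asked, and still so for the second after the job is handed in, with the robot touching nothing.
It also fails if it takes over 58 s, if anything falls off the work surface, if the arm or the gripper's body presses on something with over 40 N, if the wrist force passes 120 N, or if a joint passes its speed limit or range.

## Working session

There is one attempt and no reset: what is moved stays moved. The work goes in short steps, Python scripts to look and compute and a tool call to move; the robot and the scene stay as the last step left them, time stands still between calls to the robot, and variables do not carry over. Pictures are saved under pics/ and viewed, and the job is handed in when it is done.

Besides the shell and the picture viewer there is one more tool, called in YAML: its name, and indented under it one key for each argument. servo_tool: Moves the arm, as the interface text tells. Its arguments: {"type":"object","properties":{"targets":{"type":"array","items":{"type":"array"}}},"required":["targets"]}

```bash
mkdir -p pics
python3 - <<'E'
from bench import *
import cv2,numpy as np
np.set_printoptions(precision=4,suppress=True)
for n in("top","side"):
    f=grab_frame(n); cv2.imwrite(f"pics/{n}0.png",f["img"][:,:,::-1])
    print(n,{k:v for k,v in f.items() if k!="img"})
print(get_state(),tip_extent)
E
ls
```

```text
top {'fx': 453.41386936785244, 'fy': 453.41386936785244, 'cx': 317.8274278178858, 'cy': 233.91886740978208, 'position': array([ 0.4999, -0.0151,  1.0543]), 'orientation': array([[ 0.0077,  0.9978, -0.0657],
       [-1.    ,  0.008 ,  0.0047],
       [ 0.0052,  0.0657,  0.9978]])}
side {'fx': 548.4005929872466, 'fy': 548.4005929872466, 'cx': 309.3786643985772, 'cy': 239.8296150345906, 'position': array([ 0.4839, -0.987 ,  1.0374]), 'orientation': array([[ 0.9949,  0.0827, -0.0572],
       [-0.0985,  0.6862, -0.7207],
       [-0.0204,  0.7227,  0.6909]])}
{'clock': 0.1, 'joint_positions': array([-1.3483,  0.3811,  1.2981, -0.    ,  1.4636, -0.2153]), 'dq': array([-0.0012, -0.0006, -0.0041, -0.0004,  0.0014, -0.0005]), 'joint_efforts': array([  0.0046, -43.8651, -22.491 ,   0.0715,   0.0342,  -0.0001]), 'position': array([ 0.2331, -0.4979,  0.2462]), 'ee_rot': array([[ 0.9057,  0.4239, -0.0003],
       [ 0.4239, -0.9057,  0.0012],
       [ 0.0003, -0.0012, -1.    ]]), 'wrist_force': array([-0.192 , -0.114 , -0.1651]), 'moment': array([-0.0323,  0.0453, -0.0234]), 'opening': 0.0881777271047165} 0.008
pics
```

View pics/top0.png

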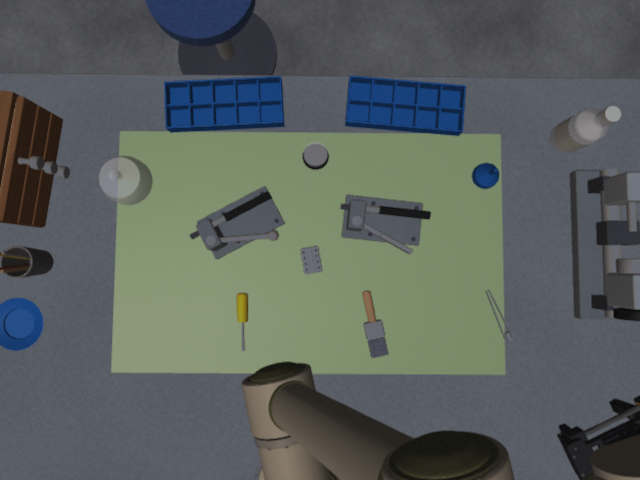

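View pics/side0.png

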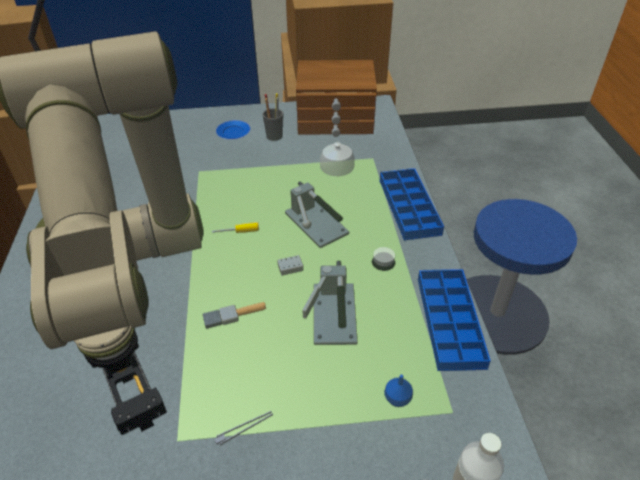

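The top view shows the brake (ball end at about px 274,236) on the left and the clutch paddle (end at about 411,250) on the right. I'll zoom in on both.

Run:
```python
import cv2
t=cv2.imread("pics/top0.png")
a=cv2.resize(t[180:265,180:290],None,fx=7,fy=7,interpolation=cv2.INTER_CUBIC);cv2.imwrite("pics/zb.png",a)
a=cv2.resize(t[185:260,330:440],None,fx=7,fy=7,interpolation=cv2.INTER_CUBIC);cv2.imwrite("pics/zc.png",a)
```

```text
(no output)
```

View pics/zb.png

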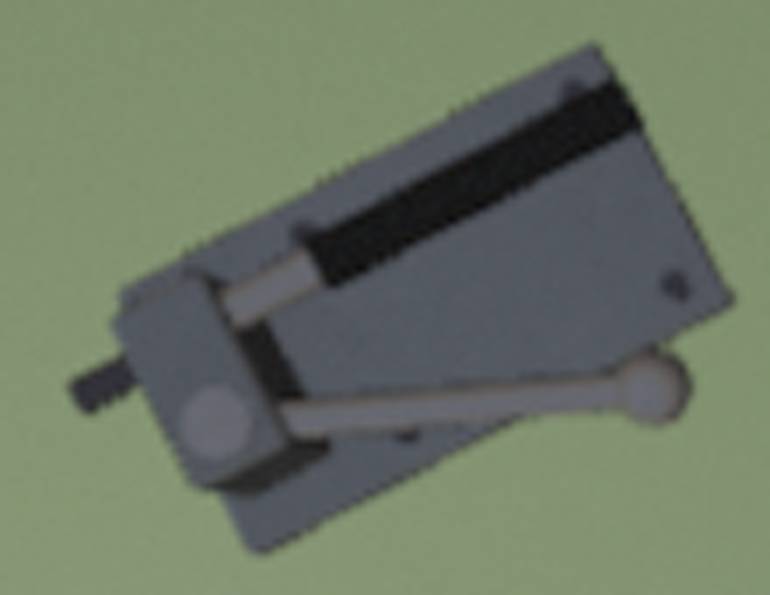

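View pics/zc.png

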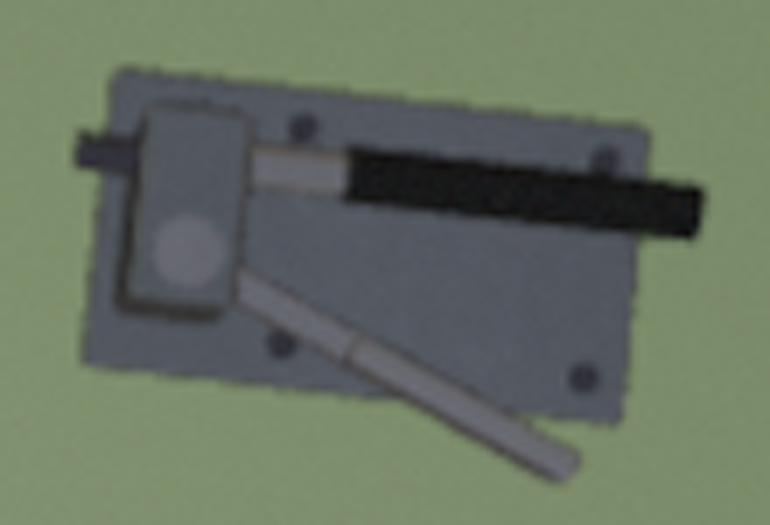

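```bash
cat > h.py <<'E'
import numpy as np
from bench import *
np.set_printoptions(precision=4,suppress=True)
def ray(f,u,v):
    d=np.array([(u-f["cx"])/f["fx"],-(v-f["cy"])/f["fy"],-1]);return f["orientation"]@d
def pl(f,u,v,z):
    d=ray(f,u,v);p=f["position"];return p+d*(z-p[2])/d[2]
def proj(f,X):
    c=f["orientation"].T@(np.asarray(X)-f["position"]);return f["cx"]+f["fx"]*c[0]/-c[2],f["cy"]-f["fy"]*c[1]/-c[2]
E
python3 - <<'E'
from h import *
f=grab_frame("top")
def z(o,x,y,h): return pl(f,o[0]+(x+.5)/7-.5,o[1]+(y+.5)/7-.5,h)
B=(180,180);C=(330,185)
def rep(n,piv,pts,bar):
    print(n,"pivot",piv)
    for p in pts: 
        d=p-piv; print(" pt",p,"dist",np.hypot(*d[:2]),"ang",np.degrees(np.arctan2(d[1],d[0])))
    d=bar[1]-bar[0];print(" bar",bar[0],bar[1],np.hypot(*d[:2]),np.degrees(np.arctan2(d[1],d[0])))
    u=d[:2]/np.hypot(*d[:2]); print(" perp dist pivot to bar axis",np.cross(u,piv[:2]-bar[0][:2]))
rep("brake",z(B,215,423,.088),[z(B,655,388,.075),z(B,300,418,.075),z(B,600,392,.075)],[z(B,318,262,.075),z(B,628,105,.075)])
rep("clutch",z(C,190,252,.088),[z(C,568,470,.09),z(C,350,350,.09)],[z(C,348,175,.075),z(C,700,212,.075)])
for n,o,cs in(("b",B,[(115,300),(598,40),(735,298),(262,555)]),("c",C,[(115,68),(650,128),(620,425),(82,363)])):
    q=[z(o,x,y,.012) for x,y in cs]; c=sum(q)/4;print(n,"base centre",c,[np.linalg.norm(q[i]-q[i-1]) for i in range(4)], np.degrees([np.arctan2(*(q[1]-q[0])[[1,0]]),np.arctan2(*(q[2]-q[3])[[1,0]])]))
E
```

```text
brake pivot [0.5487 0.2094 0.088 ]
 pt [0.5613 0.0769 0.075 ] dist 0.13312155265056408 ang -84.58522057752621
 pt [0.5511 0.1863 0.075 ] dist 0.0232709464082615 ang -84.0571132454985
 pt [0.5599 0.0939 0.075 ] dist 0.11610102740624671 ang -84.4701358661732
 bar [0.5995 0.1818 0.075 ] [0.6493 0.0865 0.075 ] 0.10745974627659682 -62.385770427505776
 perp dist pivot to bar axis -0.03220365105211179
clutch pivot [ 0.5928 -0.1027  0.088 ]
 pt [ 0.527  -0.2176  0.09  ] dist 0.1324367899309008 ang -119.79512461388647
 pt [ 0.5631 -0.1514  0.09  ] dist 0.057039379642386374 ang -121.4690249216674
 bar [ 0.6185 -0.1529  0.075 ] [ 0.6079 -0.2623  0.075 ] 0.10987238222647455 -95.56137793333083
 perp dist pivot to bar axis -0.03040774254731458
b base centre [0.5945 0.158  0.012 ] [np.float64(0.09737936924431438), np.float64(0.18036611558133603), np.float64(0.0972266201045014), np.float64(0.17611193905624103)] [-60.8908 -60.8574]
c base centre [ 0.6028 -0.168   0.012 ] [np.float64(0.09851094614085264), np.float64(0.17818586262513875), np.float64(0.0990205721799791), np.float64(0.17813349919680244)] [-95.9657 -96.1295]<stdin>:10: DeprecationWarning: Arrays of 2-dimensional vectors are deprecated. Use arrays of 3-dimensional vectors instead. (deprecated in NumPy 2.0)
```

servo_tool:
  targets:
    - [[0,0,-10],[0,0,0],255]
    - [[0,0,-10],[0,0,0],255]
    - [[0,0,-10],[0,0,0],255]
    - [[0,0,-10],[0,0,0],255]
    - [[0,0,-10],[0,0,0],255]

```text
clock: 0.78
position: [0.2331, -0.498, 0.2465]
ee_rot: [[0.252, 0.968, -0.0], [0.968, -0.252, 0.001], [0.001, -0.0, -1.0]]
wrist_force: [-0.4, 0.2, 0.3]
opening: 0.0401
```

servo_tool:
  targets:
    - [[0,0,-10],[0,0,0],255]
    - [[0,0,-10.5],[0,0,0],255]
    - [[0,0,0],[0,0,0],255]

```text
clock: 1.15
position: [0.2331, -0.498, 0.2465]
ee_rot: [[-0.096, 0.995, -0.0], [0.995, 0.096, 0.001], [0.001, -0.0, -1.0]]
wrist_force: [0.1, 0.1, 0.1]
opening: 0.0103
```

```bash
cat >> h.py <<'E'
def rel(target,az=None):
    """print shift in tool axes to world target and turn about z to put tool y at azimuth az deg"""
    s=get_state();R=np.array(s["ee_rot"]);d=np.array(target)-s["position"]
    y=R[:,1];a=np.degrees(np.arctan2(y[1],y[0]))
    print("clock",s["clock"],"pos",s["position"],"yaz",a,"open",s["opening"],"F",s["wrist_force"],"q",s["joint_positions"])
    print("tool shift",R.T@d, "wz",None if az is None else -((az-a+180)%360-180))
E
python3 -c "
from h import *
rel((.5046,.1047,.247),5.5)"
```

```text
clock 1.15 pos [ 0.2331 -0.498   0.2465] yaz 5.48486590776752 open 0.01033463558834275 F [0.1152 0.1142 0.0663] q [-1.3484  0.3809  1.2977  0.      1.4636 -1.4441]
tool shift [ 0.574   0.3278 -0.0002] wz -0.015134092232472085
```

servo_tool:
  targets:
    - [[0,0,0],[0.038,0.022,0],255]
    - [[0,0,0],[0.038,0.022,0],255]
    - [[0,0,0],[0.038,0.022,0],255]
    - [[0,0,0],[0.038,0.022,0],255]
    - [[0,0,0],[0.038,0.022,0],255]

```text
clock: 1.78
position: [0.3245, -0.297, 0.2468]
ee_rot: [[-0.092, 0.996, 0.0], [0.996, 0.092, -0.0], [-0.0, 0.0, -1.0]]
wrist_force: [-0.2, -0.5, 0.0]
opening: 0.0005
```

servo_tool:
  targets:
    - [[0,0,0],[0.038,0.022,0],255]
    - [[0,0,0],[0.038,0.022,0],255]
    - [[0,0,0],[0.038,0.022,0],255]
    - [[0,0,0],[0.038,0.022,0],255]
    - [[0,0,0],[0.038,0.022,0],255]

```text
clock: 2.4
position: [0.4155, -0.0971, 0.2468]
ee_rot: [[-0.093, 0.996, 0.0], [0.996, 0.093, -0.0], [-0.0, 0.0, -1.0]]
wrist_force: [0.0, 0.3, 0.1]
opening: -0.0001
```

servo_tool:
  targets:
    - [[0,0,0],[0.038,0.022,0],255]
    - [[0,0,0],[0.038,0.022,0],255]
    - [[0,0,0],[0.038,0.022,0],255]
    - [[0,0,0],[0.038,0.022,0],255]
    - [[0,0,0],[0,0,0],255]

```text
clock: 3.02
position: [0.4883, 0.0633, 0.2464]
ee_rot: [[-0.097, 0.995, -0.0], [0.995, 0.097, 0.0], [0.0, -0.0, -1.0]]
wrist_force: [0.0, 0.3, -1.0]
opening: 0.0004
```

```bash
python3 -c "
from h import *
import cv2
rel((.5046,.1047,.06),5.5)
for n in ('top','side'):
  f=grab_frame(n);cv2.imwrite(f'pics/{n}1.png',f['img'][:,:,::-1])"
```

```text
clock 3.025 pos [0.4883 0.0633 0.2464] yaz 5.562413979613713 open 0.00041618278422606925 F [ 0.018   0.3496 -1.0257] q [-0.1121  0.2801  1.4513  0.0002  1.4106 -0.2092]
tool shift [0.0395 0.0202 0.1864] wz 0.06241397961372286
```

View pics/side1.png

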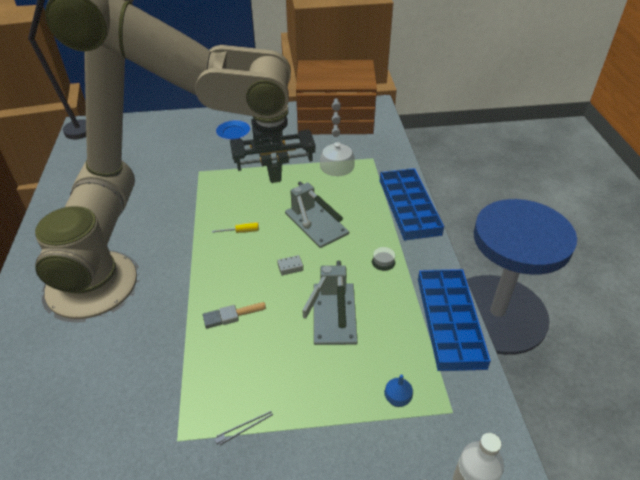

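The side view shows the closed fingers (about 275,165) hovering above and in front of the brake lever, with the wide gripper body well above. Next I move sideways and descend outside the lever.

servo_tool:
  targets:
    - [[0,0,0],[0.0395,0.02,0],255]
    - [[0,0,0],[0,0,0.045],255]
    - [[0,0,0],[0,0,0.045],255]
    - [[0,0,0],[0,0,0.045],255]
    - [[0,0,0],[0,0,0.025],255]

```text
clock: 3.75
position: [0.5031, 0.1012, 0.085]
ee_rot: [[-0.094, 0.996, -0.003], [0.996, 0.094, -0.0], [0.0, -0.003, -1.0]]
wrist_force: [0.5, 0.2, 0.3]
opening: 0.0003
```

servo_tool:
  targets:
    - [[0,0,0],[0,0,0.02],255]
    - [[0,0,0],[0,0,0],255]
    - [[0,0,0],[0,0,0],255]

```text
clock: 4.12
position: [0.5044, 0.1019, 0.0676]
ee_rot: [[-0.096, 0.995, 0.001], [0.995, 0.096, -0.0], [-0.0, 0.001, -1.0]]
wrist_force: [0.4, -0.4, 0.7]
opening: 0.0005
```

```bash
python3 -c "
from h import *
import cv2
rel((.5046,.1047,.066),5.5)
im=[]
for n,X in (('top',(.5583,.1099,.075)),('side',(.5583,.1099,.075))):
  f=grab_frame(n);u,v=map(int,proj(f,X));c=f['img'][max(v-60,0):v+60,u-70:u+70,::-1];im.append(cv2.resize(c,(560,480),interpolation=cv2.INTER_CUBIC)); print(n,u,v)
  cv2.imwrite(f'pics/{n}2.png',im[-1])"
```

```text
clock 4.125 pos [0.5044 0.1019 0.0676] yaz 5.487807037157229 open 0.00046079902456377204 F [ 0.4406 -0.3841  0.6573] q [-0.0309  0.5284  1.6475 -0.0001  0.9645 -0.1267]
tool shift [0.0027 0.0005 0.0016] wz -0.012192962842760835
top 257 236
side 303 216
```

View pics/side2.png

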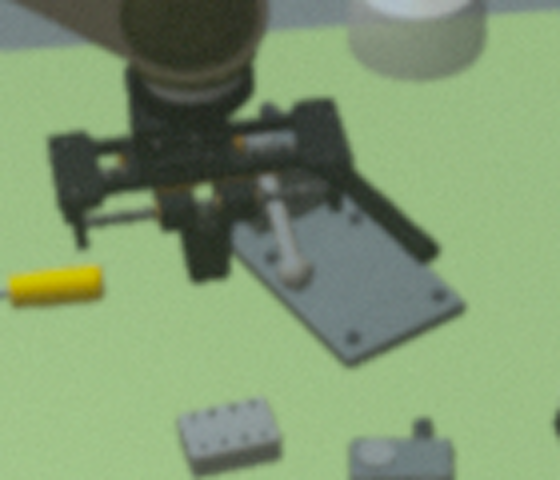

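View pics/top2.png

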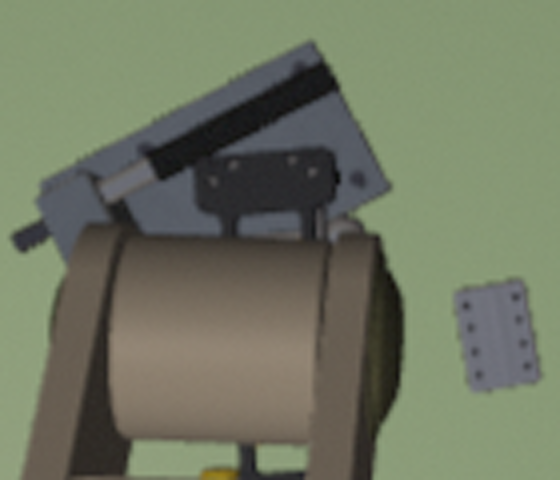

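```bash
python3 -c "
from h import *
f=grab_frame('side')
for z in (.06,.08,.1,.12,.14,.16):
  print(z,[(round((a-233)*4),round((b-156)*4)) for a,b in (proj(f,(.5044-.093*.995+s*.037*.096,.1019-.093*.096-s*.037*.995,z)) for s in (-1,1))], [(round((a-233)*4),round((b-156)*4)) for a,b in [proj(f,(.5044,.1019,z)),proj(f,(.5044+.0175,.1019-.009,z))]])"
```

```text
0.06 [(60, 255), (73, 330)] [(205, 271), (232, 278)]
0.08 [(57, 233), (70, 307)] [(203, 249), (231, 256)]
0.1 [(54, 210), (67, 284)] [(202, 226), (230, 233)]
0.12 [(51, 187), (64, 260)] [(200, 203), (228, 209)]
0.14 [(48, 163), (61, 237)] [(199, 179), (227, 186)]
0.16 [(45, 139), (58, 212)] [(197, 154), (225, 161)]
```

servo_tool:
  targets:
    - [[0,0,0],[0.0027,0.01,0.0016],255]
    - [[0,0,0],[0,0.01,0],255]
    - [[0,0,0],[0,0.005,0],255]
    - [[0,0,0],[0,0,0],255]
    - [[0,0,0],[0,0,0],255]

```text
clock: 4.9
position: [0.5284, 0.1077, 0.0651]
ee_rot: [[-0.097, 0.995, -0.0], [0.995, 0.097, 0.0], [0.0, -0.0, -1.0]]
wrist_force: [0.3, 0.1, -0.7]
opening: 0.0005
```

servo_tool:
  targets:
    - [[0,0,0],[0,0.002,0],255]
    - [[0,0,0],[0,0.002,0],255]
    - [[0,0,0],[0,0,0],255]

```text
clock: 5.28
position: [0.5327, 0.1081, 0.0652]
ee_rot: [[-0.097, 0.995, 0.0], [0.995, 0.097, 0.0], [-0.0, 0.0, -1.0]]
wrist_force: [-0.9, -0.4, 0.1]
opening: 0.0006
```

servo_tool:
  targets:
    - [[0,0,0],[0,0.002,0],255]
    - [[0,0,0],[0,0.001,0],255]
    - [[0,0,0],[0,0,0],255]

```text
clock: 5.65
position: [0.5357, 0.1084, 0.0652]
ee_rot: [[-0.097, 0.995, 0.0], [0.995, 0.097, 0.0], [0.0, 0.0, -1.0]]
wrist_force: [0.2, 0.8, 0.1]
opening: 0.0002
```

servo_tool:
  targets:
    - [[0,0,0],[0,0.001,0],255]
    - [[0,0,0],[0,0.001,0],255]
    - [[0,0,0],[0,0,0],255]

```text
clock: 6.02
position: [0.5374, 0.1086, 0.0651]
ee_rot: [[-0.097, 0.995, -0.001], [0.995, 0.097, -0.0], [-0.0, -0.001, -1.0]]
wrist_force: [-1.1, -0.1, 0.6]
opening: 0.0004
```

servo_tool:
  targets:
    - [[0,0,-2],[-0.0008,0.0035,0],255]
    - [[0,0,-2],[-0.0008,0.0035,0],255]
    - [[0,0,-2],[-0.0008,0.0035,0],255]
    - [[0,0,0],[0,0,0],255]

```text
clock: 6.52
position: [0.5483, 0.1077, 0.0651]
ee_rot: [[-0.201, 0.979, -0.0], [0.979, 0.201, 0.0], [0.0, -0.0, -1.0]]
wrist_force: [-3.8, 2.3, 1.4]
opening: 0.0005
```

servo_tool:
  targets:
    - [[0,0,-2],[-0.0008,0.0035,0],255]
    - [[0,0,-2],[-0.0008,0.0035,0],255]
    - [[0,0,-2],[-0.0008,0.0035,0],255]
    - [[0,0,0],[0,0,0],255]

```text
clock: 7.02
position: [0.559, 0.1078, 0.065]
ee_rot: [[-0.304, 0.953, -0.001], [0.953, 0.304, 0.0], [0.0, -0.001, -1.0]]
wrist_force: [-4.6, 1.4, 2.1]
opening: 0.0004
```

servo_tool:
  targets:
    - [[0,0,-2],[-0.0008,0.0035,0],255]
    - [[0,0,0],[0,0,0],255]
    - [[0,0,0],[0,0,0],255]

```text
clock: 7.4
position: [0.5623, 0.1081, 0.065]
ee_rot: [[-0.337, 0.942, -0.001], [0.942, 0.337, 0.0], [0.001, -0.001, -1.0]]
wrist_force: [-4.7, 1.9, 1.3]
opening: 0.0006
```

```bash
python3 -c "
from h import *
import cv2
for i in range(1): rel((.5046,.1047,.066),22.7)
for n,X in (('side',(.5583,.1099,.075)),):
  f=grab_frame(n);u,v=map(int,proj(f,X));c=f['img'][max(v-60,0):v+60,u-70:u+70,::-1]
  cv2.imwrite(f'pics/{n}3.png',cv2.resize(c,(560,480),interpolation=cv2.INTER_CUBIC))"
```

```text
clock 7.4 pos [0.5623 0.1081 0.065 ] yaz 19.663823328320532 open 0.0006491733840321182 F [-4.7463  1.9371  1.2601] q [-0.0168  0.6092  1.4811  0.0001  1.0528 -0.36  ]
tool shift [ 0.0162 -0.0555 -0.001 ] wz -3.0361766716794705
```

View pics/side3.png

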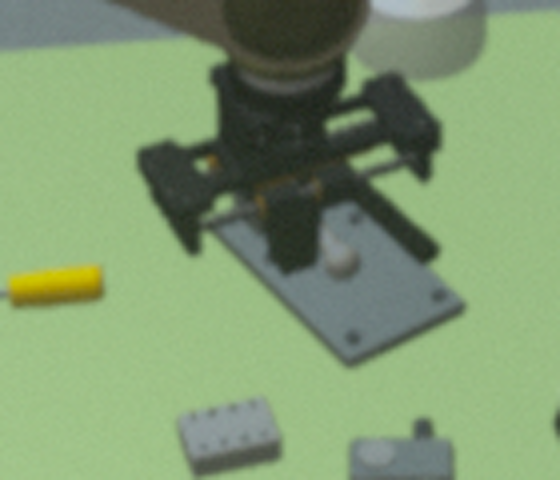

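servo_tool:
  targets:
    - [[0,0,-1],[0.0005,0.0018,0],255]
    - [[0,0,0],[0,0,0],255]

```text
clock: 7.7
position: [0.5642, 0.1085, 0.065]
ee_rot: [[-0.353, 0.936, -0.001], [0.936, 0.353, -0.001], [-0.001, -0.001, -1.0]]
wrist_force: [-4.9, -1.6, 2.0]
opening: 0.0004
```

servo_tool:
  targets:
    - [[0,0,-1],[0.0005,0.0018,0],255]
    - [[0,0,0],[0,0,0],255]

```text
clock: 7.95
position: [0.5659, 0.109, 0.065]
ee_rot: [[-0.369, 0.929, -0.0], [0.929, 0.369, -0.002], [-0.002, -0.001, -1.0]]
wrist_force: [-3.1, -5.2, 0.8]
opening: 0.0005
```

servo_tool:
  targets:
    - [[0,0,-1],[0.0,0.001,0],255]
    - [[0,0,0],[0,0,0],255]

```text
clock: 8.2
position: [0.5669, 0.1092, 0.065]
ee_rot: [[-0.385, 0.923, -0.0], [0.923, 0.385, -0.002], [-0.002, -0.001, -1.0]]
wrist_force: [-3.4, -6.1, 1.3]
opening: 0.0004
```

servo_tool:
  targets:
    - [[0,0,0],[-0.0005,0.001,0],255]
    - [[0,0,0],[0,0,0],255]

```text
clock: 8.45
position: [0.5677, 0.1094, 0.065]
ee_rot: [[-0.385, 0.923, -0.001], [0.923, 0.385, -0.002], [-0.001, -0.002, -1.0]]
wrist_force: [-5.5, -5.1, 0.6]
opening: 0.0004
```

servo_tool:
  targets:
    - [[0,0,0],[0,0.001,0],255]
    - [[0,0,0],[0,0,0],255]

```text
clock: 8.7
position: [0.568, 0.1095, 0.065]
ee_rot: [[-0.385, 0.923, -0.003], [0.923, 0.385, -0.002], [-0.001, -0.003, -1.0]]
wrist_force: [-8.4, -8.3, 3.0]
opening: 0.0004
```

servo_tool:
  targets:
    - [[0,0,0],[-0.0004,0.0008,0],255]
    - [[0,0,0],[0,0,0],255]
    - [[0,0,0],[0,0,0],255]

```text
clock: 9.07
position: [0.5682, 0.1095, 0.065]
ee_rot: [[-0.385, 0.923, -0.004], [0.923, 0.385, -0.002], [-0.001, -0.005, -1.0]]
wrist_force: [-10.7, -7.3, 5.5]
opening: 0.0008
```

servo_tool:
  targets:
    - [[0,0,0],[0,0,0],255]
    - [[0,0,0],[0,0,0],255]
    - [[0,0,0],[0,0,0],255]
    - [[0,0,0],[0,0,0],255]
    - [[0,0,0],[0,0,0],255]

```text
clock: 9.7
position: [0.5682, 0.1095, 0.0649]
ee_rot: [[-0.385, 0.923, -0.004], [0.923, 0.385, -0.002], [-0.001, -0.005, -1.0]]
wrist_force: [-10.1, -6.5, 4.7]
opening: 0.0003
```

servo_tool:
  targets:
    - [[0,0,0],[0,0,0],255]
    - [[0,0,0],[0,0,0],255]
    - [[0,0,0],[0,0,0],255]
    - [[0,0,0],[0,0,0],255]
    - [[0,0,0],[0,0,0],255]

```text
clock: 10.32
position: [0.5682, 0.1095, 0.0649]
ee_rot: [[-0.385, 0.923, -0.004], [0.923, 0.385, -0.002], [-0.001, -0.005, -1.0]]
wrist_force: [-10.7, -6.2, 4.9]
opening: 0.0005
```

```bash
python3 -c "
from h import *
import cv2
rel((.5046,.1047,.066),22.7)
for n,X in (('side',(.5583,.1099,.075)),):
  f=grab_frame(n);u,v=map(int,proj(f,X));c=f['img'][max(v-60,0):v+60,u-70:u+70,::-1]
  cv2.imwrite(f'pics/{n}4.png',cv2.resize(c,(560,480),interpolation=cv2.INTER_CUBIC))
  for a in (-84.5,-67.3): print([(round((p-233)*4),round((q-156)*4)) for p,q in [proj(f,(.5487+.132*np.cos(np.radians(a)),.2094+.132*np.sin(np.radians(a)),.075))]])"
```

```text
clock 10.325 pos [0.5682 0.1095 0.0649] yaz 22.657618465891712 open 0.0004723773185969708 F [-10.7016  -6.1599   4.9297] q [-0.013   0.6184  1.4607 -0.0027  1.0666 -0.4072]
tool shift [ 0.02   -0.0605 -0.0008] wz -0.042381534108301366
[(293, 272)]
[(349, 257)]
```

View pics/side4.png

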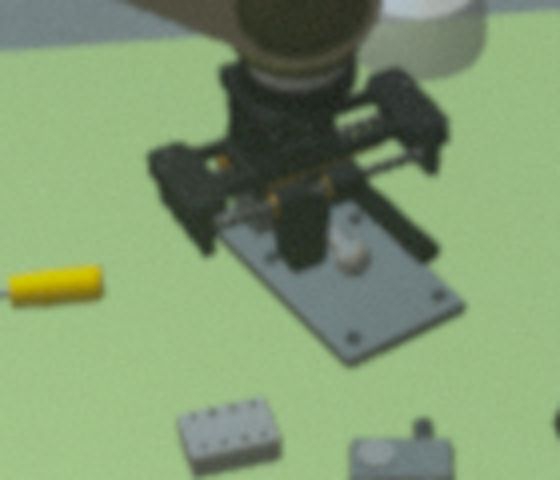

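The ball is at (350,256) and I predicted (349,257) for the stop. Normal force is about 12 N and it has been held for over 1 s. Now I back straight off.

servo_tool:
  targets:
    - [[0,0,0],[0,-0.012,0],255]
    - [[0,0,0],[0,-0.015,0],255]
    - [[0,0,0],[0,-0.02,0],255]
    - [[0,0,0],[0,-0.02,0],255]
    - [[0,0,0],[0,0,0],255]

```text
clock: 11.0
position: [0.5079, 0.0846, 0.0655]
ee_rot: [[-0.384, 0.923, 0.001], [0.923, 0.384, -0.0], [-0.001, 0.001, -1.0]]
wrist_force: [1.1, 0.7, -1.1]
opening: 0.0005
```

servo_tool:
  targets:
    - [[0,0,0],[0,0,-0.03],255]
    - [[0,0,0],[0,0,-0.04],255]
    - [[0,0,0],[0,0,-0.04],255]
    - [[0,0,0],[0,0,0],255]

```text
clock: 11.5
position: [0.5101, 0.0851, 0.1781]
ee_rot: [[-0.385, 0.923, 0.008], [0.923, 0.385, -0.001], [-0.004, 0.007, -1.0]]
wrist_force: [0.7, -0.2, -0.2]
opening: 0.0005
```

```bash
python3 -c "
from h import *
import cv2
rel((.492,-.158,.176),-30.2)
for n,X in (('side',(.5583,.1099,.075)),):
  f=grab_frame(n);u,v=map(int,proj(f,X));c=f['img'][max(v-60,0):v+60,u-70:u+70,::-1]
  cv2.imwrite(f'pics/{n}5.png',cv2.resize(c,(560,480),interpolation=cv2.INTER_CUBIC))"
```

```text
clock 11.5 pos [0.5101 0.0851 0.1781] yaz 22.621586702075433 open 0.0005192891179001391 F [ 0.6536 -0.2323 -0.2093] q [-0.0638  0.3836  1.5068 -0.0001  1.2433 -0.4586]
tool shift [-0.2175 -0.1102  0.0021] wz 52.821586702075436
```

View pics/side5.png

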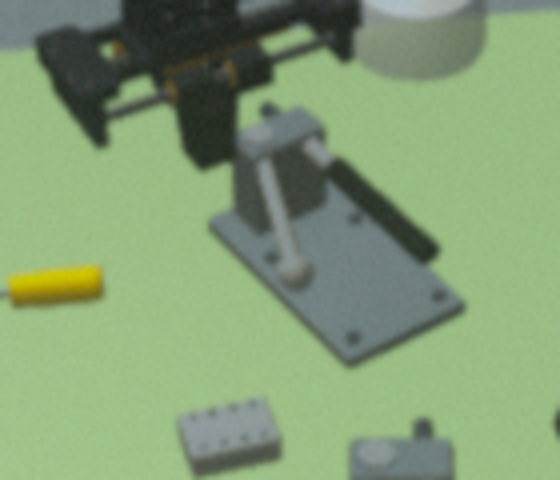

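The brake lever is fully back, with the ball at (293,271), its rest position. Next is the clutch.

servo_tool:
  targets:
    - [[0,0,10.4],[0,0,0],255]
    - [[0,0,10.4],[0,0,0],255]
    - [[0,0,10.4],[0,0,0],255]
    - [[0,0,10.4],[0,0,0],255]
    - [[0,0,10.5],[0,0,0],255]

```text
clock: 12.18
position: [0.5079, 0.0851, 0.1738]
ee_rot: [[0.498, 0.867, -0.002], [0.867, -0.498, 0.0], [-0.001, -0.001, -1.0]]
wrist_force: [-0.6, 0.0, -0.2]
opening: 0.0007
```

```bash
python3 -c "
from h import *
rel((.498,-.1617,.176),-29.7)"
```

```text
clock 12.175 pos [0.5079 0.0851 0.1738] yaz -29.84890946128769 open 0.0006942340496954482 F [-0.5991  0.0418 -0.1994] q [-0.0641  0.3884  1.513  -0.0001  1.2419  0.4569]
tool shift [-0.219   0.1143 -0.0022] wz -0.1489094612877011
```

servo_tool:
  targets:
    - [[0,0,0],[-0.0438,0.0228,0],255]
    - [[0,0,0],[-0.0438,0.0228,0],255]
    - [[0,0,0],[-0.0438,0.0228,0],255]
    - [[0,0,0],[-0.0438,0.0228,0],255]
    - [[0,0,0],[-0.0438,0.0228,0],255]

```text
clock: 12.8
position: [0.499, -0.1633, 0.1739]
ee_rot: [[0.492, 0.87, -0.001], [0.87, -0.492, 0.001], [0.0, -0.001, -1.0]]
wrist_force: [1.4, 0.2, -0.0]
opening: 0.0002
```

servo_tool:
  targets:
    - [[0,0,0],[0,0,0],255]
    - [[0,0,0],[0,0,0],255]

```text
clock: 13.05
position: [0.4989, -0.1611, 0.1742]
ee_rot: [[0.493, 0.87, -0.001], [0.87, -0.493, 0.001], [0.0, -0.002, -1.0]]
wrist_force: [0.1, 0.6, -1.0]
opening: 0.0001
```

```bash
python3 -c "
from h import *
import cv2
rel((.498,-.1617,.066),-29.7)
f=grab_frame('side');u,v=map(int,proj(f,(.5437,-.1877,.075)));c=f['img'][v-60:v+60,u-70:u+70,::-1]
print(u,v);cv2.imwrite('pics/side6.png',cv2.resize(c,(840,720),interpolation=cv2.INTER_CUBIC)[:600,:800])"
```

```text
clock 13.05 pos [ 0.4989 -0.1611  0.1742] yaz -29.517367642413298 open 0.00013908900205554677 F [ 0.1492  0.5992 -0.9668] q [-0.5385  0.403   1.4871  0.0002  1.2533 -0.0234]
tool shift [-0.001  -0.0004  0.1082] wz 0.18263235758669794
309 302
```

View pics/side6.png

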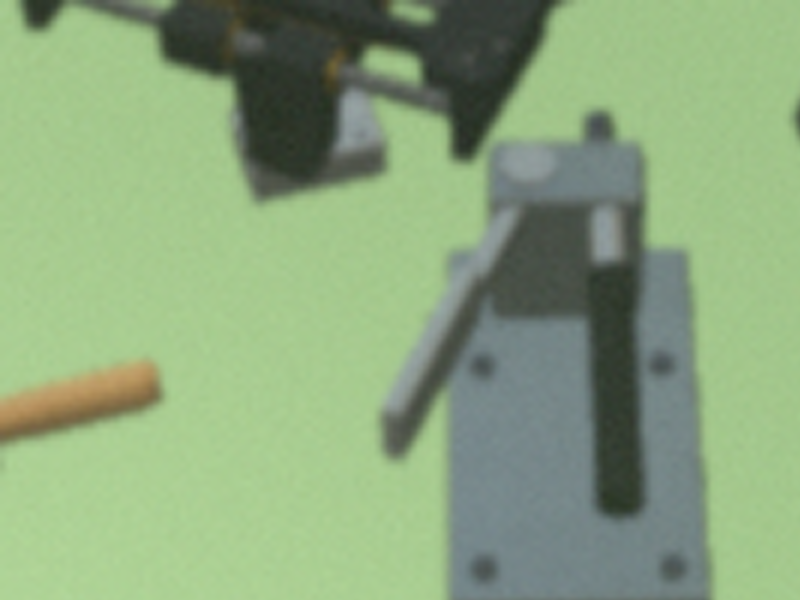

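```bash
python3 -c "
from h import *
f=grab_frame('side')
g=lambda x,y,z: pl(f,239+(x+.5)/6-.5,242+(y+.5)/6-.5,z)
t=g(393,414,.09);p=g(528,164,.088);b=g(484,268,.09)
print(t,p,np.linalg.norm((t-p)[:2]),np.degrees(np.arctan2(*(t-p)[[1,0]])),b,np.degrees(np.arctan2(*(t-b)[[1,0]])))"
```

```text
[ 0.5285 -0.2218  0.09  ] [ 0.5932 -0.1008  0.088 ] 0.1371956377550789 -118.13174868025504 [ 0.5697 -0.1549  0.09  ] -121.57161374242422
```

servo_tool:
  targets:
    - [[0,0,0],[-0.0025,0,0.03],255]
    - [[0,0,0],[0,0,0.04],255]
    - [[0,0,0],[0,0,0.038],255]
    - [[0,0,0],[0,0,0],255]
    - [[0,0,0],[0,0,0],255]

```text
clock: 13.78
position: [0.4985, -0.1636, 0.0684]
ee_rot: [[0.492, 0.871, 0.002], [0.871, -0.492, -0.001], [-0.0, 0.002, -1.0]]
wrist_force: [-0.3, -0.9, 0.9]
opening: 0.0006
```

servo_tool:
  targets:
    - [[0,0,0],[0,0.01,0],255]
    - [[0,0,0],[0,0.01,0],255]
    - [[0,0,0],[0,0.005,0],255]
    - [[0,0,0],[0,0,0],255]

```text
clock: 14.28
position: [0.5198, -0.1764, 0.0672]
ee_rot: [[0.493, 0.87, 0.0], [0.87, -0.493, -0.0], [0.0, 0.0, -1.0]]
wrist_force: [-0.2, -0.1, 0.0]
opening: 0.0003
```

```bash
python3 -c "
from h import *
import cv2
rel((.5445-.0225*.875,-.1893+.0225*.485,.066),-29)
f=grab_frame('side');u,v=map(int,proj(f,(.5437,-.1877,.075)));c=f['img'][v-60:v+60,u-70:u+70,::-1]
cv2.imwrite('pics/side7.png',cv2.resize(c,(840,720),interpolation=cv2.INTER_CUBIC)[:600,:800])"
```

```text
clock 14.275 pos [ 0.5198 -0.1764  0.0672] yaz -29.52492342061174 open 0.00025372792249141597 F [-0.1912 -0.1336  0.0189] q [-0.5429  0.5741  1.5495  0.      1.0177 -0.0276]
tool shift [0.0007 0.0053 0.0012] wz -0.5249234206117421
```

View pics/side7.png

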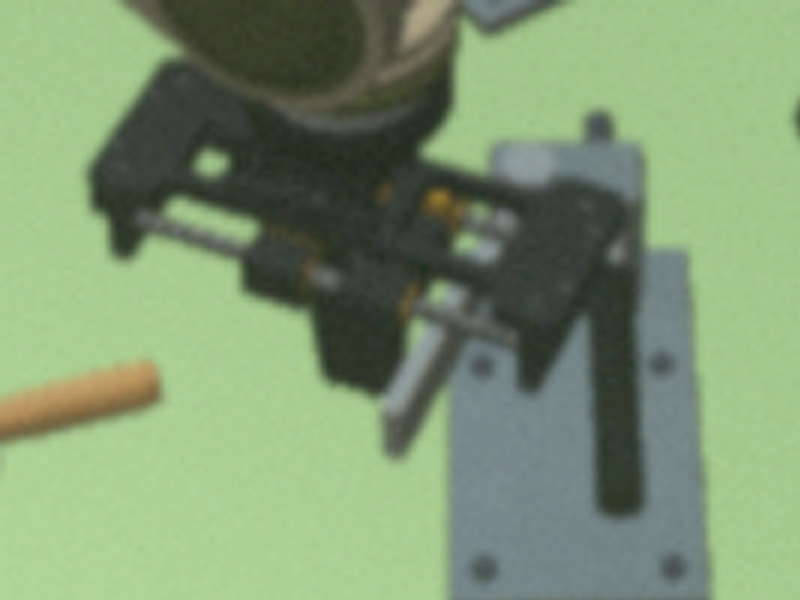

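The side view shows the finger just outside the paddle at (385,370), nearly in contact. I press now.

servo_tool:
  targets:
    - [[0,0,0],[0,0.002,0],255]
    - [[0,0,0],[0,0.002,0],255]
    - [[0,0,0],[0,0.001,0],255]
    - [[0,0,0],[0,0,0],255]

```text
clock: 14.82
position: [0.5239, -0.1786, 0.0671]
ee_rot: [[0.493, 0.87, -0.0], [0.87, -0.493, -0.0], [-0.0, 0.0, -1.0]]
wrist_force: [0.1, -0.8, -0.4]
opening: 0.0001
```

servo_tool:
  targets:
    - [[0,0,-2],[-0.0007,0.0035,0],255]
    - [[0,0,-2],[-0.0007,0.0035,0],255]
    - [[0,0,-2],[-0.0007,0.0035,0],255]
    - [[0,0,0],[0,0,0],255]

```text
clock: 15.32
position: [0.5323, -0.1853, 0.0671]
ee_rot: [[0.398, 0.917, -0.0], [0.917, -0.398, 0.0], [0.0, -0.0, -1.0]]
wrist_force: [-1.4, 2.1, 0.8]
opening: -0.0
```

servo_tool:
  targets:
    - [[0,0,-2],[-0.0006,0.0035,0],255]
    - [[0,0,-2],[-0.0006,0.0035,0],255]
    - [[0,0,-2],[-0.0006,0.0035,0],255]
    - [[0,0,0],[0,0,0],255]

```text
clock: 15.82
position: [0.5414, -0.1911, 0.067]
ee_rot: [[0.301, 0.954, -0.0], [0.954, -0.301, -0.0], [-0.0, -0.0, -1.0]]
wrist_force: [-4.1, 0.5, 1.1]
opening: 0.0004
```

servo_tool:
  targets:
    - [[0,0,-2],[-0.0006,0.0035,0],255]
    - [[0,0,-2],[-0.0006,0.0035,0],255]
    - [[0,0,0],[0,0,0],255]

```text
clock: 16.2
position: [0.5475, -0.1943, 0.0671]
ee_rot: [[0.234, 0.972, -0.001], [0.972, -0.234, -0.0], [-0.0, -0.0, -1.0]]
wrist_force: [-5.3, -1.6, -0.2]
opening: 0.0005
```

servo_tool:
  targets:
    - [[0,0,-1.2],[-0.0003,0.001,0],255]
    - [[0,0,0],[0,0,0],255]

```text
clock: 16.45
position: [0.5483, -0.1948, 0.0671]
ee_rot: [[0.214, 0.977, -0.001], [0.977, -0.214, -0.0], [-0.001, -0.001, -1.0]]
wrist_force: [-5.8, -1.2, 0.3]
opening: 0.0004
```

servo_tool:
  targets:
    - [[0,0,0],[0,0.001,0],255]
    - [[0,0,0],[0,0,0],255]

```text
clock: 16.7
position: [0.5492, -0.1951, 0.0671]
ee_rot: [[0.214, 0.977, -0.001], [0.977, -0.214, -0.001], [-0.001, -0.001, -1.0]]
wrist_force: [-5.4, -2.6, -0.2]
opening: 0.0005
```

servo_tool:
  targets:
    - [[0,0,0],[0,0.001,0],255]
    - [[0,0,0],[0,0,0],255]

```text
clock: 16.95
position: [0.5501, -0.1953, 0.0671]
ee_rot: [[0.214, 0.977, -0.001], [0.977, -0.214, -0.001], [-0.001, -0.001, -1.0]]
wrist_force: [-5.0, -2.1, 1.1]
opening: 0.0005
```

Still moving freely, so the stop is not reached.

servo_tool:
  targets:
    - [[0,0,0],[-0.0002,0.001,0],255]
    - [[0,0,0],[0,0,0],255]

```text
clock: 17.2
position: [0.551, -0.1956, 0.0671]
ee_rot: [[0.214, 0.977, -0.001], [0.977, -0.214, -0.0], [-0.001, -0.001, -1.0]]
wrist_force: [-6.6, -1.7, 0.7]
opening: 0.0004
```

servo_tool:
  targets:
    - [[0,0,0],[-0.0002,0.001,0],255]
    - [[0,0,0],[0,0,0],255]

```text
clock: 17.45
position: [0.5515, -0.1957, 0.067]
ee_rot: [[0.214, 0.977, -0.002], [0.977, -0.214, 0.0], [-0.0, -0.002, -1.0]]
wrist_force: [-8.7, -0.6, 2.1]
opening: 0.0004
```

servo_tool:
  targets:
    - [[0,0,0],[-0.0002,0.001,0],255]
    - [[0,0,0],[0,0,0],255]

```text
clock: 17.7
position: [0.5518, -0.1958, 0.067]
ee_rot: [[0.214, 0.977, -0.004], [0.977, -0.214, 0.001], [0.0, -0.004, -1.0]]
wrist_force: [-12.4, 0.9, 4.7]
opening: 0.0008
```

The stop is reached: 12 N and no further advance. I hold, then back off.

servo_tool:
  targets:
    - [[0,0,0],[0,0,0],255]
    - [[0,0,0],[0,0,0],255]
    - [[0,0,0],[0,0,0],255]
    - [[0,0,0],[0,0,0],255]
    - [[0,0,0],[0,0,0],255]

```text
clock: 18.32
position: [0.5518, -0.1958, 0.067]
ee_rot: [[0.214, 0.977, -0.004], [0.977, -0.214, 0.001], [0.0, -0.004, -1.0]]
wrist_force: [-12.0, 0.7, 3.9]
opening: 0.0004
```

servo_tool:
  targets:
    - [[0,0,0],[0,0,0],255]
    - [[0,0,0],[0,0,0],255]
    - [[0,0,0],[0,0,0],255]
    - [[0,0,0],[0,0,0],255]
    - [[0,0,0],[0,0,0],255]

```text
clock: 18.95
position: [0.5518, -0.1958, 0.067]
ee_rot: [[0.214, 0.977, -0.004], [0.977, -0.214, 0.001], [0.0, -0.004, -1.0]]
wrist_force: [-11.9, 0.7, 4.4]
opening: 0.0002
```

```bash
python3 -c "
from h import *
import cv2
f=grab_frame('side');u,v=map(int,proj(f,(.5437,-.1877,.075)));c=f['img'][v-60:v+60,u-70:u+70,::-1]
a=np.radians(-119+17.2);p,q=proj(f,(.593+.136*np.cos(a),-.1018+.136*np.sin(a),.09));print('pred tip top',(p-239)*6,(q-242)*6)
cv2.imwrite('pics/side8.png',cv2.resize(c,(840,720),interpolation=cv2.INTER_CUBIC)[:600,:800])"
```

```text
pred tip top 493.8045125331423 430.4610043685652
```

View pics/side8.png

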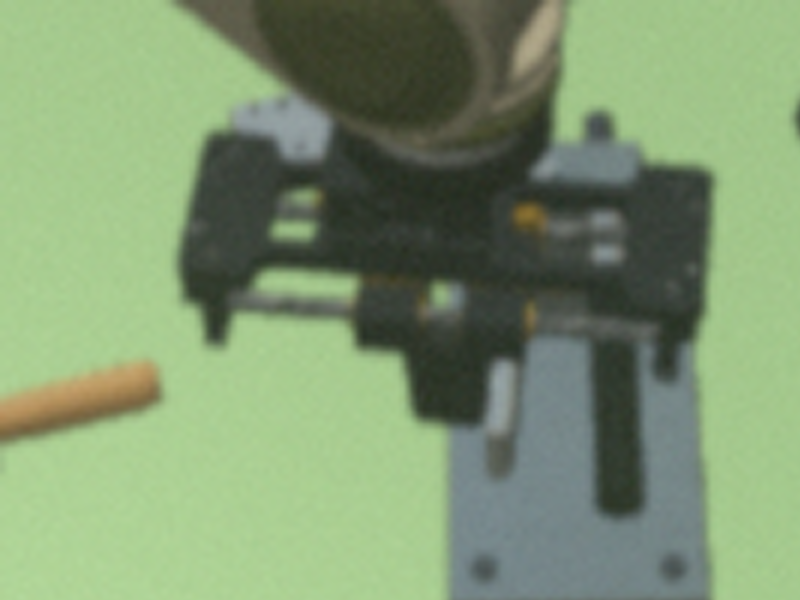

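The paddle tip top is at (500,433), about 1 px from the predicted (494,430) before zoom, so the lever is at its stop. Releasing.

servo_tool:
  targets:
    - [[0,0,0],[0,-0.012,0],255]
    - [[0,0,0],[0,-0.015,0],255]
    - [[0,0,0],[0,-0.02,0],255]
    - [[0,0,0],[0,-0.02,0],255]
    - [[0,0,0],[0,0,0],255]

```text
clock: 19.62
position: [0.4877, -0.1819, 0.0676]
ee_rot: [[0.214, 0.977, 0.001], [0.977, -0.214, -0.001], [-0.0, 0.001, -1.0]]
wrist_force: [-0.5, 0.6, -0.4]
opening: 0.0004
```

servo_tool:
  targets:
    - [[0,0,0],[0,0,-0.03],255]
    - [[0,0,0],[0,0,-0.04],255]
    - [[0,0,0],[0,0,-0.05],255]
    - [[0,0,0],[0,-0.04,-0.03],255]
    - [[0,0,0],[0,-0.04,0],255]

```text
clock: 20.25
position: [0.4106, -0.1655, 0.2195]
ee_rot: [[0.213, 0.977, 0.006], [0.977, -0.213, -0.004], [-0.003, 0.006, -1.0]]
wrist_force: [-0.5, -0.1, 0.4]
opening: 0.0005
```

servo_tool:
  targets:
    - [[0,0,0],[0,0,0],255]
    - [[0,0,0],[0,0,0],255]
    - [[0,0,0],[0,0,0],255]
    - [[0,0,0],[0,0,0],255]

```text
clock: 20.75
position: [0.4103, -0.165, 0.2169]
ee_rot: [[0.213, 0.977, -0.0], [0.977, -0.213, 0.0], [0.0, -0.0, -1.0]]
wrist_force: [0.8, 0.2, -0.2]
opening: 0.0002
```

```bash
python3 -c "
from h import *
import cv2
s=get_state();print(s['clock'],s['wrist_force'],s['dq'])
f=grab_frame('side')['img'][:,:,::-1];cv2.imwrite('pics/side9.png',f)
a=cv2.imread('pics/side0.png')
g=grab_frame('top')['img'][:,:,::-1]; cv2.imwrite('pics/top9.png',g)
d=cv2.absdiff(a,f).max(2);cv2.imwrite('pics/d9.png',np.hstack([np.uint8(d>30)*255])) "
```

```text
20.75 [ 0.7699  0.2489 -0.2334] [-0.0002 -0.0053  0.0065 -0.0002 -0.0014 -0.0022]
```

View pics/side9.png

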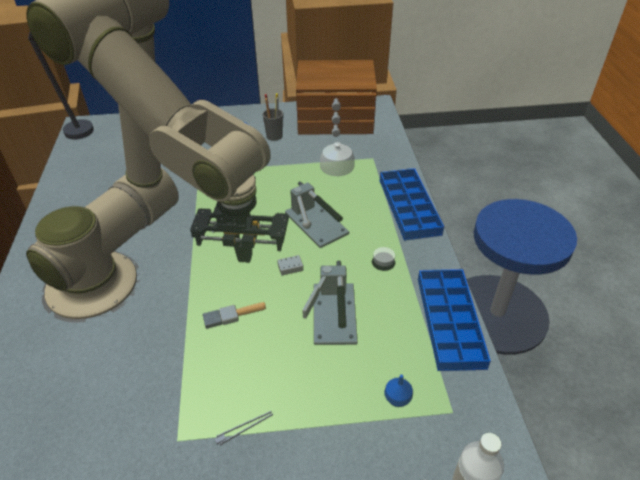

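View pics/d9.png

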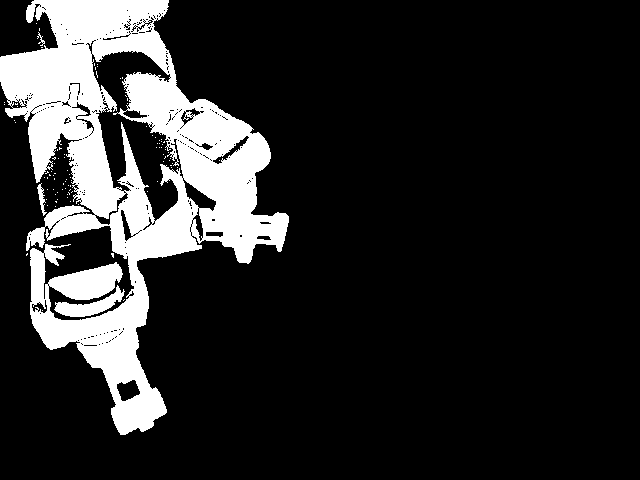

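The difference image shows only the arm has changed. Both levers (about 303,215 and 318,295) and every loose item not hidden behind the arm match the start image. I'll hand the job in.

```bash
python3 -c "
from bench import *
print(close_job())"
```

```text
the job is handed in; nothing more can be done
None
```

I pressed the brake lever, then the clutch lever, each from outside with the backs of the closed fingers. Each went up to its stop, was held there for over 1 s at about 12 N, and was then released. The job was handed in at about 21 s.

- **At the stops:** the force rose to about 12 N while the finger barely advanced. The lever tips appeared within about 1 px of where the 0.30 rad stop should be.
- **After release:** both levers matched their rest positions in the side camera. A before/after comparison showed only the arm had changed. The gripper was clear of everything, with wrist force near zero.
- **Not checked:** the screwdriver was hidden behind the gripper in the last side view, and I saved the final top view but did not look at it. The arm did not go near the screwdriver at bench height.
- **Brake press:** for a moment there was more sideways friction along the lever than I expected, about 4 N. I eased it off before the hold.

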